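# Pack the call station's cradle and hold the jaw tight

## Task

The white call station needs packing tight in its desk cradle: first take the small bottle out of the gap between the station and the sliding jaw and stand it upright in the small white basket. Then stand plywood spacers in that gap, side by side and flat against the station's side, adding as many as it takes until the jaw, pushed towards the station, closes firmly on the stack before running out of travel; leave any spare spacer clear of the cradle. Finish while still holding the jaw with the fingers, pressed firmly on the stack; do not let go, and leave the tape dispenser, mouse and phone alone.

Things in the scene. Friction and masses are not known exactly. Their poses are not given: they have to be found in the camera images.
- cradle: Desk cradle: fixed dark steel base plate, 130 mm (x) by 275 mm (y, from -150 to +125), 8 mm thick; origin on its underside, on the desk. The call station is at its +y end, the jaw at its -y end; the gap between them is centred on x = 0, its floor is the plate's top at z = 8 mm. The jaw slides along the cradle's y.
- unit: Call station: low white console with keys and a small screen, 130 (x) x 80 (y) x 45 mm (z), screwed to the cradle plate and aligned with it; immovable, its place along y varies. Origin: centre of its underside. Its side facing the gap is 40 mm from its origin, towards -y; its top is 53 mm above the desk.
- jaw: Aluminium jaw sliding on the cradle. Origin: on its clamping face, 10 mm above the desk; axes as the cradle's, +y towards the station. Face 70 mm wide, 45 mm high. It starts at its open stop (face at y = -46 mm of the cradle) and travels 30 mm towards the station, against a return spring of 1 to 3 N. The open gap is 54 to 82 mm: two or three spacers (a spacer goes in easily with 5 mm to spare).
- jaw_tab (a point): Centre of the top edge of the jaw's upright tab: 40 mm wide (x), 14 mm thick (y), 59 mm behind the clamping face (towards -y), 80 mm above the desk. A 9 mm high foot joins it to the jaw's 12 mm thick plate, leaving 40 mm free between plate and tab. Axes as the cradle's; moves with the jaw. A firm push is 10 N or more.
- bottle: Small white plastic bottle, 32 mm diameter to 78 mm height, with a 27 mm cap above, 95 mm tall, 40 to 85 g; starts upright on the cradle plate in the gap. Origin: centre of its underside.
- basket: Small open white basket on the desk, fixed, 130 (x) x 110 (y) x 50 mm (z), walls and floor about 4 mm. Origin: centre of its underside.
- spacer0: Plain plywood spacer block, 50 (its x) x 20 (its y, the thickness) x 85 mm tall (its z), 50 g, one of four identical ones (any may be used); starts upright on the cork board. Origin: centre of its underside.
- spacer1: Plain plywood spacer block, 50 (its x) x 20 (its y, the thickness) x 85 mm tall (its z), 50 g, one of four identical ones (any may be used); starts upright on the cork board. Origin: centre of its underside.
- spacer2: Plain plywood spacer block, 50 (its x) x 20 (its y, the thickness) x 85 mm tall (its z), 50 g, one of four identical ones (any may be used); starts upright on the cork board. Origin: centre of its underside.
- spacer3: Plain plywood spacer block, 50 (its x) x 20 (its y, the thickness) x 85 mm tall (its z), 50 g, one of four identical ones (any may be used); starts upright on the cork board. Origin: centre of its underside.
- board: Cork board lying on the desk under the spacers, fixed, 220 x 180 x 6 mm. Origin: centre of its underside.
- tape: Bystander: blue tape dispenser, 70 x 150 mm, about 105 mm tall. Origin: centre of its underside.
- mouse: Bystander: black computer mouse, 100 x 60 mm. Origin: centre of its underside.
- phone: Bystander: white cordless phone standing in its black charger, 80 x 75 mm, 135 mm tall. Origin: centre of its underside.
There are look-alikes about, which are no part of the job. What is shaped like the spacer0 but turquoise is not meant.

How it is judged:
By the outcome, as a careful person would: the job done as asked, in the order asked, and still so for the second after the job is handed in, while the arm keeps its last pose, push and grip.
It also fails if it takes over 72 s, if anything falls off the work surface, if the arm or the gripper's body presses on something with over 40 N, if the wrist force passes 120 N, or if a joint passes its speed limit or range.

## Robot

A 6-joint arm with a two-finger parallel gripper is mounted at the origin on the work surface. World frame = base frame: x ahead of the robot, y to its left, z up, the work surface at z = 0. Lengths are in mm, angles in rad, forces in N, time in s.
With the tool pointing down it reaches from about 350 to 775 mm from the base axis. Payload 7.3 kg.
Tool frame: the origin (TCP) lies between the finger pads; the fingertips stand 14 mm ahead of it and the grasp point (between the pads) lies 5 mm behind it; z points along the fingers, y is the line along which they close (so a half turn about z gives the same grasp; the last joint's range is limited). The gripper opens to 92 mm and grips with 3 to 60 N. Pads are 19 mm wide; open, the fingers measure 130 mm over their backs; the gripper's body (75 mm by 190 mm) begins 47 mm behind the grasp point.
Start: joints at [-1.404, 0.342, 1.524, -0, 1.275, -0.146], TCP at [161.578, -499.539, 204.441] pointing down, gripper open.
Joint ranges: [-2.53, 2.53], [-0.77, 2.02], [0.04, 2.7], [-1, 4.14], [0.28, 2.66], [-3.11, 3.11]. Speed limits (rad/s): [2.57, 2.57, 3.14, 3.14, 3.14, 3.14].

## Interface

Orientations are given as [roll, pitch, yaw] about the fixed x, y, z axes, in that order (R = Rz(yaw) Ry(pitch) Rx(roll)).
In Python, from plant import get_obs, cams, close_job gives the robot as it stands. The module is installed in compiled form; this text tells all that it offers.
- The arm moves only by the shell command python3 -m creep 'ROWS'. ROWS is JSON, a list of rows, each an object of numbers: "hand": the opening, from 0 (shut) to 1 (fully open); "tx", "ty", "tz": the shift along the tool's x, y, z in m; "spin": the turn about the tool's z in degrees. In form: [{"hand": .., "tx": .., "ty": .., "tz": .., "spin": ..}, ...]. A call has 1 to 5 rows; each row shifts and turns the commanded pose from where the row before left it, along the tool's axes as they then stand; what a row does not reach is not made up. A row lasts 1/8 s, in which the tool goes at most 62.5 mm and 10.7 degrees, less where a joint would pass 70% of its speed; a pose out of reach is approached as far as the arm can. A call is refused whole if a number of a shift passes 0.0625 or a number of a turn 10.7, either way. A call with a gripper value outside its range is refused whole. The fingers move at their own pace and stop on an object; the grip force is fixed at half the most. Time passes only in rows, so rows that do not move let the fingers close. It gives the time, the measured TCP pose, the force, the opening and the grip force at its end, in the units of the state.
- get_obs(): the state, without advancing time (a new reading comes with each control period).
- cams.capture(name): name is "scene" or "top"; returns a dict with "color" (420x560x3 uint8, red, green, blue), "K" (3x3 intrinsics, pixels), "R" (3x3) and "t" (3): a world point X has camera coordinates R X + t. Camera axes: x right, y down, z forward; pixel columns grow to the right and rows downward; lengths in mm; the calibration is good to about 2 mm. A picture is of the moment at which its call begins. There is no depth.
- close_job(): hands the job in; it is judged then, once.
The state is a dict: "time": time; "joint_positions": joint angles; "dq": joint speeds; "tau": joint torques, N m; "tool_pos": TCP position; "tcp_rot": TCP orientation; "contact_force": force on the tool from outside, world axes, zero at the start; "moment": the same for the moment, N m; "grip_width": finger opening in mm; "finger_force": force on a finger pad.
Only numpy, scipy, OpenCV 4.12 (cv2) and the standard library are available. Lean on these libraries where they do the work, as an engineer would, in place of code of your own. Each camera call takes 0.05 s, during which the arm holds its last target. There are 200 camera calls.

## Working session

There is one attempt and no reset: what is moved stays moved. The work goes in short steps, Python scripts to look and compute and a shell command to move; the robot and the scene stay as the last step left them, time stands still between calls to the robot, and variables do not carry over. Pictures are saved under pics/ and viewed, at most 10 in all, crops included, and the job is handed in when it is done.

```bash
mkdir -p pics; cat > h.py <<'E'
import numpy as np, cv2
from plant import get_obs, cams
def cap(n,f=None):
    c=cams.capture(n)
    if f: cv2.imwrite('pics/'+f, c['color'][:,:,::-1])
    return c
def ray(c,uv,z):
    K,R,t=[np.array(c[k],float) for k in('K','R','t')]
    o=-R.T@t; d=R.T@np.linalg.inv(K)@np.array([uv[0],uv[1],1.])
    return o+d*(z-o[2])/d[2]
def proj(c,X):
    K,R,t=[np.array(c[k],float) for k in('K','R','t')]
    p=K@(R@np.array(X,float)+t.ravel()); return p[:2]/p[2]
E
python3 - <<'E'
from h import *
for n in('scene','top'):
    c=cap(n,n+'0.png'); R=np.array(c['R']);print(n,-R.T@np.array(c['t']).ravel(),R.round(2).tolist(),np.array(c['K']).round(0).tolist())
    np.save(n+'0.npy',c,allow_pickle=True)
o=get_obs();print(o)
E
```

```text
scene [1111.35269932 -228.53388483  757.14630817] [[0.3, 0.95, 0.01], [0.71, -0.22, -0.67], [-0.63, 0.2, -0.75]] [[379.0, 0.0, 278.0], [0.0, 379.0, 212.0], [0.0, 0.0, 1.0]]
top [ 398.55268255  -51.83505251 1191.72223864] [[-0.02, -1.0, -0.0], [-0.99, 0.02, -0.11], [0.11, 0.0, -0.99]] [[482.0, 0.0, 285.0], [0.0, 482.0, 216.0], [0.0, 0.0, 1.0]]
{'time': 0.1, 'joint_positions': array([-1.40399371e+00,  3.42638847e-01,  1.52491486e+00, -3.45982145e-05,
        1.27536859e+00, -1.45975897e-01]), 'dq': array([ 0.00061073, -0.00159496, -0.00282806,  0.00087634, -0.00088428,
        0.00040095]), 'tau': array([ 9.94116308e-04, -4.32005918e+01, -2.44696087e+01,  7.18706776e-02,
        5.25936135e-02, -3.98784800e-05]), 'tool_pos': array([ 161.50271688, -499.14073078,  203.82415267]), 'tcp_rot': array([-3.14027234e+00, -1.60672835e-04,  3.12788502e-01]), 'contact_force': array([-0.88027316,  0.65635963,  0.46052838]), 'moment': array([ 0.01619616, -0.01044018,  0.0223117 ]), 'finger_force': 0.0, 'grip_width': 91.64633244619006}
```

View pics/scene0.png

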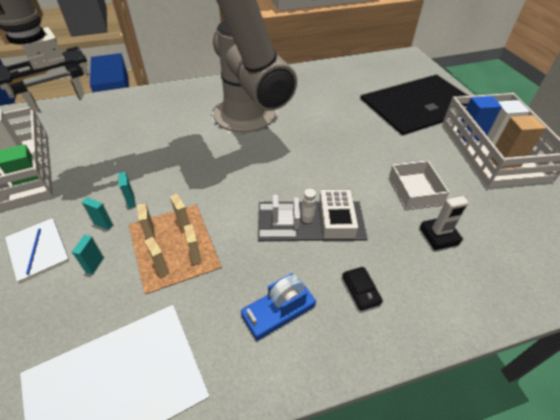

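View pics/top0.png

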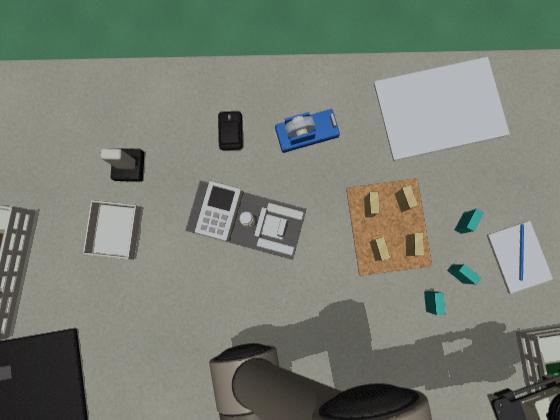

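```bash
python3 - <<'E'
from h import *
c=np.load('top0.npy',allow_pickle=True).item(); s=np.load('scene0.npy',allow_pickle=True).item()
a=c['color'][170:270,175:315]; b=c['color'][170:270,340:440]; d=s['color'][170:270,230:390]
f=lambda im,k:cv2.resize(im,None,fx=k,fy=k,interpolation=cv2.INTER_CUBIC)
out=np.zeros((600,800,3),np.uint8)
A=f(a,3);B=f(b,3);D=f(d,3)
out[:300,:420]=A; out[:300,420:720]=B; out[300:600,:480]=D
cv2.imwrite('pics/crop1.png',out[:,:,::-1])
im=c['color']; hsv=cv2.cvtColor(im,cv2.COLOR_RGB2HSV)
# plate: dark
m=((hsv[...,2]<95)).astype(np.uint8); m[:175]=0;m[265:]=0;m[:,:180]=0;m[:,315:]=0
ys,xs=np.nonzero(m); r=cv2.minAreaRect(np.c_[xs,ys].astype(np.float32)); bx=cv2.boxPoints(r)
P=np.array([ray(c,p,8)[:2] for p in bx]);print('plate',r,P.round(0).tolist(),P.mean(0),[np.linalg.norm(P[i]-P[i-1]).round(0) for i in range(4)])
# spacers light wood
sub=np.zeros(im.shape[:2],bool); sub[175:275,345:432]=1
for p in [(375,197),(372,210),(405,192),(412,200),(380,243),(384,255),(418,240),(422,246),(360,230)]: print(p,im[p[1],p[0]],hsv[p[1],p[0]])
# basket
for p in [(88,200),(141,205),(85,256),(136,260)]: print('bk',ray(c,p,50).round(0))
E
```

```text
plate ((245.94857788085938, 219.32334899902344), (110.85951232910156, 52.525089263916016), 15.376252174377441) [[502.0, 195.0], [628.0, 160.0], [548.0, -104.0], [424.0, -67.0]] [525.32443695  45.99514157] [np.float64(273.0), np.float64(131.0), np.float64(276.0), np.float64(130.0)]
(375, 197) [180 176 131] [ 28  69 180]
(372, 210) [179 166 123] [ 23  80 179]
(405, 192) [179 171 127] [ 25  74 179]
(412, 200) [179 165 123] [ 22  80 179]
(380, 243) [181 176 132] [ 27  69 181]
(384, 255) [179 166 123] [ 23  80 179]
(418, 240) [179 173 130] [ 26  70 179]
(422, 246) [179 163 121] [ 22  83 179]
(360, 230) [168 129  86] [ 16 124 168]
bk [575. 420.  50.]
bk [560. 293.  50.]
bk [441. 424.  50.]
bk [429. 303.  50.]
```

View pics/crop1.png

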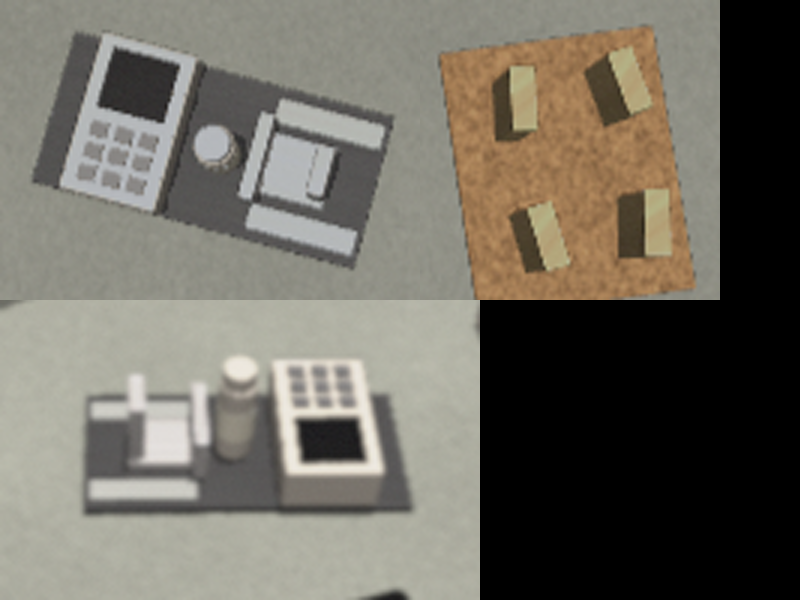

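```bash
cat > meas.py <<'E'
from h import *
def spacers(c):
    im=c['color']; hsv=cv2.cvtColor(im,cv2.COLOR_RGB2HSV)
    m=((hsv[...,2]>150)&(hsv[...,1]<100)&(hsv[...,1]>45)&(hsv[...,0]>15)&(hsv[...,0]<35)).astype(np.uint8)
    n,l,st,ce=cv2.connectedComponentsWithStats(m); out=[]
    for i in range(1,n):
        if 60<st[i,4]<500:
            ys,xs=np.nonzero(l==i)
            P=np.array([ray(c,p,91)[:2] for p in zip(xs,ys)],np.float32)
            (q,(w,h),a)=cv2.minAreaRect(P); 
            cv,ev=np.linalg.eigh(np.cov(P.T)); d=ev[:,1]; d=d*np.sign(d[0])
            print('px',ce[i].round(0),st[i,4],'centre',P.mean(0).round(1),'size',round(w),round(h),'longaxis deg',np.degrees(np.arctan2(d[1],d[0])).round(1))
E
python3 - <<'E'
from meas import *
c=np.load('top0.npy',allow_pickle=True).item(); s=np.load('scene0.npy',allow_pickle=True).item()
spacers(c)
th=np.arctan2(-80-78,264+262); print('yaw',th)
im=c['color']; g=cv2.cvtColor(im,cv2.COLOR_RGB2GRAY); 
O=np.array([529,58.]); ex=np.array([np.cos(th),np.sin(th)]); ey=np.array([-np.sin(th),np.cos(th)])
# profile along cradle y at various x, at heights: station top 53
for x in(-45,0,40):
    print('x',x,[(y,int(g[tuple(np.round(proj(c,[*(O+x*ex+y*ey),53])).astype(int)[::-1])])) for y in range(-70,64,3)])
q=ray(c,(175+213/3,170+140/3),103); print('bottle',q,(q[:2]-O)@ex,(q[:2]-O)@ey)
# bottle by two views: cap top ctr scene crop (239,370)->
q2=ray(s,(230+239/3,170+66/3),103); print(q2)
ms=(g>150).astype(np.uint8)
for p in [(200,62),(155,212)]:
    q=ray(c,(175+p[0]/3,170+p[1]/3),53)[:2]-O; print('st',q@ex,q@ey)
for p in [(265,112),(243,195),(274,116),(252,200)]:
    q=ray(c,(175+p[0]/3,170+p[1]/3),55)[:2]-O; print('jaw',q@ex,q@ey)
for p in [(335,148),(325,200),(318,146),(308,192)]:
    q=ray(c,(175+p[0]/3,170+p[1]/3),80)[:2]-O; print('tab',q@ex,q@ey)
E
```

```text
px [410. 196.] 173 centre [ 562.1 -339.7] size 48 19 longaxis deg 17.3
px [374. 202.] 174 centre [ 550.3 -257.1] size 18 47 longaxis deg 1.5
px [419. 244.] 188 centre [ 451.2 -354.8] size 18 50 longaxis deg -0.3
px [382. 248.] 184 centre [ 443.3 -271.7] size 51 19 longaxis deg 14.2
yaw -0.2918055911152745
x -45 [(-70, 182), (-67, 182), (-64, 184), (-61, 182), (-58, 84), (-55, 85), (-52, 87), (-49, 89), (-46, 87), (-43, 86), (-40, 87), (-37, 84), (-34, 84), (-31, 85), (-28, 85), (-25, 87), (-22, 87), (-19, 87), (-16, 87), (-13, 84), (-10, 84), (-7, 85), (-4, 85), (-1, 83), (2, 86), (5, 86), (8, 54), (11, 78), (14, 143), (17, 182), (20, 184), (23, 183), (26, 127), (29, 136), (32, 143), (35, 136), (38, 136), (41, 172), (44, 182), (47, 159), (50, 148), (53, 136), (56, 136), (59, 144), (62, 156)]
x 0 [(-70, 183), (-67, 183), (-64, 181), (-61, 127), (-58, 74), (-55, 182), (-52, 183), (-49, 182), (-46, 175), (-43, 70), (-40, 55), (-37, 85), (-34, 97), (-31, 153), (-28, 184), (-25, 182), (-22, 184), (-19, 184), (-16, 184), (-13, 183), (-10, 183), (-7, 184), (-4, 183), (-1, 175), (2, 81), (5,
[... 541 characters left out ...]
, (20, 183), (23, 184), (26, 140), (29, 50), (32, 48), (35, 51), (38, 48), (41, 49), (44, 50), (47, 47), (50, 45), (53, 45), (56, 49), (59, 48), (62, 45)]
bottle [520.74593146  37.58755135 103.        ] -2.032842925144243 -21.92407938794669
[517.65666719  42.08411404 103.        ]
st 59.52961317624508 10.95017157383601
st -64.97877901886383 11.880491189144584
jaw 34.508721932432564 -50.15268211984957
jaw -33.569645975820634 -51.45329892805511
jaw 33.3441692733427 -57.90064894784699
jaw -35.46266419349227 -59.36765357698392
tab 19.195377078425107 -112.00961115448871
tab -21.66233122245205 -115.37452587638188
tab 17.171352295968774 -98.92643053423224
tab -19.227126630961557 -101.09462736170711
```

```bash
cat > d.py <<'E'
import sys,numpy as np
from plant import get_obs
# usage: x y z [yaw]: prints remaining tool-frame shift in m (at present yaw) and spin deg
o=get_obs(); p=np.array(o['tool_pos']); w=o['tcp_rot'][2]; a=[float(v) for v in sys.argv[1:]]
D=np.array(a[:3])-p; c,s=np.cos(w),np.sin(w)
print('t',round(o['time'],2),'pos',p.round(1),'rot',np.round(o['tcp_rot'],3),'w',round(o['grip_width'],1),'F',np.round(o['contact_force'],1))
yw=a[3] if len(a)>3 else w
def loc(y): return np.round([(D[0]*np.cos(y)+D[1]*np.sin(y))/1e3,(D[0]*np.sin(y)-D[1]*np.cos(y))/1e3,-D[2]/1e3],4)
print('shift now',loc(w),'shift after spin',loc(yw),'spin',round(-np.degrees((yw-w+np.pi)%(2*np.pi)-np.pi),1))
E
cat > /dev/null; python3 -m creep '[{"hand":1,"tx":0.0422,"ty":-0.0335,"tz":0,"spin":0},{"hand":1,"tx":0.0422,"ty":-0.0335,"tz":0,"spin":0},{"hand":1,"tx":0.0422,"ty":-0.0335,"tz":0,"spin":0},{"hand":1,"tx":0.0422,"ty":-0.0335,"tz":0,"spin":0},{"hand":1,"tx":0.0422,"ty":-0.0335,"tz":0,"spin":0}]'
python3 -m creep '[{"hand":1,"tx":0.0422,"ty":-0.0335,"tz":0,"spin":0},{"hand":1,"tx":0.0422,"ty":-0.0335,"tz":0,"spin":0},{"hand":1,"tx":0.0422,"ty":-0.0335,"tz":0,"spin":0},{"hand":1,"tx":0.0422,"ty":-0.0335,"tz":0,"spin":0},{"hand":1,"tx":0.0422,"ty":-0.0335,"tz":0,"spin":0}]'
python3 -m creep '[{"hand":1,"tx":0.0422,"ty":-0.0335,"tz":0,"spin":0},{"hand":1,"tx":0.0422,"ty":-0.0335,"tz":0,"spin":0},{"hand":1,"tx":0,"ty":0,"tz":0,"spin":-9.2},{"hand":1,"tx":0,"ty":0,"tz":0,"spin":-9.2},{"hand":1,"tx":0,"ty":0,"tz":0,"spin":-9.2}]'
python3 -m creep '[{"hand":1,"tx":0,"ty":0,"tz":0,"spin":-9.2},{"hand":1,"tx":0,"ty":0,"tz":0,"spin":-9.2},{"hand":1,"tx":0,"ty":0,"tz":0,"spin":-9.2},{"hand":1,"tx":0,"ty":0,"tz":0,"spin":0}]'
python3 d.py 520 39 75 1.279
```

```text
time: 0.72
tool_pos: [311.4, -273.6, 204.3]
tcp_rot: [-3.141, -0.0, 0.312]
contact_force: [0.7, -0.3, 0.4]
grip_width: 91.8
finger_force: 0.0
time: 1.35
tool_pos: [460.6, -49.3, 204.2]
tcp_rot: [3.142, 0.0, 0.313]
contact_force: [0.4, -0.8, 0.2]
grip_width: 91.8
finger_force: 0.0
time: 1.98
tool_pos: [519.5, 39.1, 203.9]
tcp_rot: [-3.141, 0.001, 0.8]
contact_force: [-0.4, 0.2, 0.6]
grip_width: 91.8
finger_force: 0.0
time: 2.48
tool_pos: [519.5, 38.8, 204.0]
tcp_rot: [-3.141, 0.0, 1.275]
contact_force: [-0.2, -0.0, 0.6]
grip_width: 91.9
finger_force: 0.0
t 2.48 pos [519.5  38.8 204. ] rot [-3.141  0.     1.275] w 91.9 F [-0.2 -0.   0.6]
shift now [0.0003 0.0004 0.129 ] shift after spin [0.0003 0.0004 0.129 ] spin -0.2
```

```bash
python3 -m creep '[{"hand":1,"tx":0,"ty":0,"tz":0.05,"spin":0},{"hand":1,"tx":0,"ty":0,"tz":0.05,"spin":0},{"hand":1,"tx":0,"ty":0,"tz":0.042,"spin":0},{"hand":0,"tx":0,"ty":0,"tz":0,"spin":0},{"hand":0,"tx":0,"ty":0,"tz":0,"spin":0}]'
python3 -m creep '[{"hand":0,"tx":0,"ty":0,"tz":0,"spin":0},{"hand":0,"tx":0,"ty":0,"tz":0,"spin":0},{"hand":0,"tx":0,"ty":0,"tz":0,"spin":0}]'
python3 d.py 500 360 200
python3 - <<'E'
from h import *
c=np.load('top0.npy',allow_pickle=True).item()
im=c['color'];hsv=cv2.cvtColor(im,cv2.COLOR_RGB2HSV)
m=((hsv[...,2]>165)&(hsv[...,1]<30)).astype(np.uint8); m2=np.zeros_like(m); m2[192:268,78:148]=m[192:268,78:148]
n,l,st,ce=cv2.connectedComponentsWithStats(m2); i=1+np.argmax(st[1:,4]); print(st[i])
ys,xs=np.nonzero(l==i)
r=cv2.minAreaRect(np.c_[xs,ys].astype(np.float32)); print(r)
for z in (50,4): print(z,np.array([ray(c,p,z)[:2] for p in cv2.boxPoints(r)]).round(0).tolist(), ray(c,r[0],z).round(0))
cv2.imwrite('pics/bk.png',cv2.resize(im[185:275,70:150],None,fx=5,fy=5,interpolation=cv2.INTER_CUBIC)[:,:,::-1])
E
```

```text
time: 3.1
tool_pos: [520.8, 38.7, 63.8]
tcp_rot: [3.14, -0.0, 1.275]
contact_force: [-0.5, -0.4, -0.0]
grip_width: 76.1
finger_force: 0.0
time: 3.48
tool_pos: [520.0, 38.8, 63.1]
tcp_rot: [3.14, -0.0, 1.276]
contact_force: [0.0, -0.4, 0.0]
grip_width: 46.4
finger_force: 0.0
t 3.48 pos [520.   38.8  63.1] rot [ 3.14  -0.     1.276] w 46.4 F [ 0.  -0.4  0. ]
shift now [ 0.3016 -0.1125 -0.1369] shift after spin [ 0.3016 -0.1125 -0.1369] spin -0.0
[  94  205   42   54 1686]
((113.9000015258789, 230.19998168945312), (35.21391677856445, 51.90163803100586), 8.130102157592773)
50 [[447.0, 406.0], [569.0, 391.0], [555.0, 307.0], [433.0, 323.0]] [501. 357.  50.]
4 [[449.0, 424.0], [576.0, 409.0], [562.0, 322.0], [435.0, 338.0]] [505. 373.   4.]
```

View pics/bk.png

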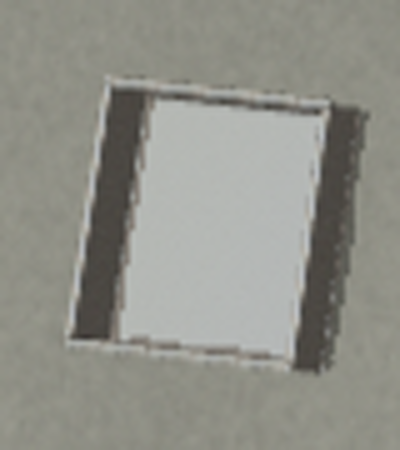

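```bash
python3 -m creep '[{"hand":0,"tx":0,"ty":0,"tz":0,"spin":0},{"hand":0,"tx":0,"ty":0,"tz":0,"spin":0},{"hand":0,"tx":0,"ty":0,"tz":0,"spin":0},{"hand":0,"tx":0,"ty":0,"tz":0,"spin":0}]'
python3 -m creep '[{"hand":0,"tx":0,"ty":0,"tz":-0.03,"spin":0},{"hand":0,"tx":0,"ty":0,"tz":-0.05,"spin":0},{"hand":0,"tx":0,"ty":0,"tz":-0.05,"spin":0},{"hand":0,"tx":0,"ty":0,"tz":0,"spin":0}]'
python3 d.py 503 367 59
```

```text
time: 3.98
tool_pos: [519.7, 38.8, 62.5]
tcp_rot: [3.141, 0.0, 1.276]
contact_force: [-1.0, 0.8, 0.8]
grip_width: 28.4
finger_force: 30.0
time: 4.47
tool_pos: [522.0, 38.7, 196.2]
tcp_rot: [3.133, -0.002, 1.276]
contact_force: [0.4, -0.8, -1.6]
grip_width: 28.6
finger_force: 30.0
t 4.47 pos [522.   38.7 196.2] rot [ 3.133e+00 -2.000e-03  1.276e+00] w 28.6 F [ 0.4 -0.8 -1.6]
shift now [ 0.3087 -0.1135  0.1372] shift after spin [ 0.3087 -0.1135  0.1372] spin -0.0
```

```bash
python3 -m creep '[{"hand":0,"tx":0.0378,"ty":-0.0159,"tz":0,"spin":0},{"hand":0,"tx":0.0378,"ty":-0.0159,"tz":0,"spin":0},{"hand":0,"tx":0.0378,"ty":-0.0159,"tz":0,"spin":0},{"hand":0,"tx":0.0378,"ty":-0.0159,"tz":0,"spin":0},{"hand":0,"tx":0.0378,"ty":-0.0159,"tz":0,"spin":0}]'
python3 -m creep '[{"hand":0,"tx":0.0378,"ty":-0.0159,"tz":0,"spin":0},{"hand":0,"tx":0.0378,"ty":-0.0159,"tz":0,"spin":0},{"hand":0,"tx":0.0378,"ty":-0.0159,"tz":0,"spin":0},{"hand":0,"tx":0,"ty":0,"tz":0,"spin":0},{"hand":0,"tx":0,"ty":0,"tz":0.04,"spin":0}]'
python3 d.py 488 365 59
python3 - <<'E'
from h import *
cap('scene','s1.png')
c=cap('top'); print('phone top', ray(c,(112,155),135), 'base', ray(c,(127,165),20))
E
```

```text
time: 5.1
tool_pos: [497.6, 243.8, 190.7]
tcp_rot: [-3.14, 0.002, 1.276]
contact_force: [-0.3, -0.2, -0.2]
grip_width: 29.0
finger_force: 30.0
time: 5.72
tool_pos: [487.1, 365.7, 153.4]
tcp_rot: [3.138, -0.003, 1.277]
contact_force: [1.7, -0.2, -1.1]
grip_width: 28.6
finger_force: 30.0
t 5.72 pos [487.1 365.7 153.4] rot [ 3.138e+00 -3.000e-03  1.277e+00] w 28.6 F [ 1.7 -0.2 -1.1]
shift now [-0.0005  0.001   0.0944] shift after spin [-0.0005  0.001   0.0944] spin -0.0
phone top [662.41883026 333.81668116 135.        ] base [665.02274404 338.04595782  20.        ]
```

View pics/s1.png

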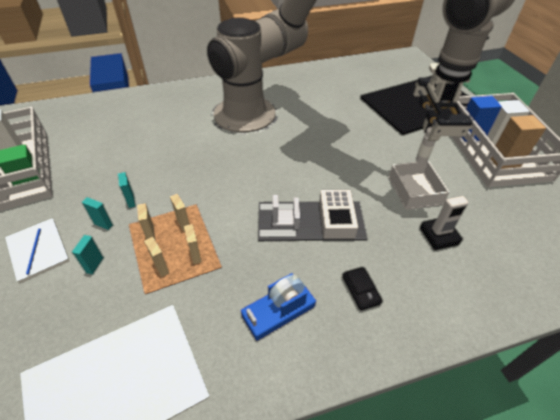

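```bash
python3 -m creep '[{"hand":0,"tx":0,"ty":0,"tz":0.03,"spin":0},{"hand":0,"tx":0,"ty":0,"tz":0.03,"spin":0},{"hand":0,"tx":0,"ty":0,"tz":0.02,"spin":0},{"hand":0,"tx":0,"ty":0,"tz":0.008,"spin":0},{"hand":0,"tx":0,"ty":0,"tz":0.004,"spin":0}]'
python3 -m creep '[{"hand":0,"tx":0,"ty":0,"tz":0.001,"spin":0},{"hand":0,"tx":0,"ty":0,"tz":0,"spin":0},{"hand":0.6,"tx":0,"ty":0,"tz":0,"spin":0},{"hand":0.6,"tx":0,"ty":0,"tz":0,"spin":0},{"hand":0.6,"tx":0,"ty":0,"tz":0,"spin":0}]'
python3 d.py 488 365 59
```

```text
time: 6.45
tool_pos: [486.3, 364.8, 60.8]
tcp_rot: [3.141, -0.0, 1.276]
contact_force: [0.6, 0.7, -0.6]
grip_width: 28.8
finger_force: 30.0
time: 7.08
tool_pos: [485.8, 365.1, 59.5]
tcp_rot: [3.141, -0.0, 1.276]
contact_force: [-0.4, 0.8, -0.9]
grip_width: 53.0
finger_force: 0.0
t 7.08 pos [485.8 365.1  59.5] rot [ 3.141 -0.     1.276] w 53.0 F [-0.4  0.8 -0.9]
shift now [0.0005 0.0021 0.0005] shift after spin [0.0005 0.0021 0.0005] spin -0.0
```

```bash
python3 -m creep '[{"hand":0.6,"tx":0,"ty":0,"tz":-0.04,"spin":0},{"hand":0.6,"tx":0,"ty":0,"tz":-0.05,"spin":0},{"hand":0.6,"tx":0,"ty":0,"tz":-0.05,"spin":0},{"hand":1,"tx":-0.048,"ty":0.0202,"tz":0,"spin":0},{"hand":1,"tx":-0.048,"ty":0.0202,"tz":0,"spin":0}]'
python3 -m creep '[{"hand":1,"tx":-0.048,"ty":0.0202,"tz":0,"spin":0},{"hand":1,"tx":-0.048,"ty":0.0202,"tz":0,"spin":0},{"hand":1,"tx":-0.048,"ty":0.0202,"tz":0,"spin":0},{"hand":1,"tx":-0.048,"ty":0.0202,"tz":0,"spin":0},{"hand":1,"tx":-0.048,"ty":0.0202,"tz":0,"spin":0}]'
python3 -m creep '[{"hand":1,"tx":-0.048,"ty":0.0202,"tz":0,"spin":0},{"hand":1,"tx":-0.048,"ty":0.0202,"tz":0,"spin":0},{"hand":1,"tx":-0.048,"ty":0.0202,"tz":0,"spin":0},{"hand":1,"tx":-0.048,"ty":0.0202,"tz":0,"spin":0},{"hand":1,"tx":-0.048,"ty":0.0202,"tz":0,"spin":0}]'
python3 -m creep '[{"hand":1,"tx":0,"ty":0,"tz":0,"spin":-9.2},{"hand":1,"tx":0,"ty":0,"tz":0,"spin":-9.2},{"hand":1,"tx":0,"ty":0,"tz":0,"spin":0},{"hand":1,"tx":0,"ty":0,"tz":0,"spin":0}]'
python3 d.py 550.3 -257.1 60 1.597
python3 - <<'E'
from h import *
cap('scene','s2.png'); from meas import spacers
c=cap('top'); cv2.imwrite('pics/x.png',c['color'][:,:,::-1]); spacers(c)
E
```

```text
time: 7.7
tool_pos: [496.7, 260.8, 200.1]
tcp_rot: [3.14, -0.001, 1.278]
contact_force: [0.5, -0.6, 0.2]
grip_width: 70.5
finger_force: 0.0
time: 8.32
tool_pos: [523.6, 0.8, 199.7]
tcp_rot: [3.141, -0.0, 1.276]
contact_force: [0.1, -0.4, -0.2]
grip_width: 91.7
finger_force: 0.0
time: 8.95
tool_pos: [550.5, -258.2, 199.6]
tcp_rot: [3.141, 0.0, 1.276]
contact_force: [-0.5, -0.3, 0.5]
grip_width: 91.7
finger_force: 0.0
time: 9.45
tool_pos: [550.5, -256.3, 199.5]
tcp_rot: [3.141, 0.0, 1.595]
contact_force: [-0.5, 0.8, -0.4]
grip_width: 91.7
finger_force: 0.0
t 9.45 pos [ 550.5 -256.3  199.5] rot [3.141 0.    1.595] w 91.7 F [-0.5  0.8 -0.4]
shift now [-0.0008 -0.0002  0.1395] shift after spin [-0.0008 -0.0002  0.1395] spin -0.1
```

View pics/s2.png

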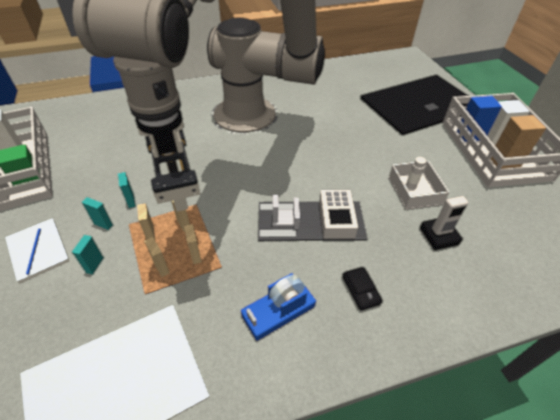

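```bash
python3 -m creep '[{"hand":1,"tx":-0.0008,"ty":0,"tz":0.05,"spin":0},{"hand":1,"tx":0,"ty":0,"tz":0.05,"spin":0},{"hand":1,"tx":0,"ty":0,"tz":0.033,"spin":0},{"hand":0,"tx":0,"ty":0,"tz":0,"spin":0},{"hand":0,"tx":0,"ty":0,"tz":0,"spin":0}]'
python3 -m creep '[{"hand":0,"tx":0,"ty":0,"tz":0,"spin":0},{"hand":0,"tx":0,"ty":0,"tz":0,"spin":0},{"hand":0,"tx":0,"ty":0,"tz":0,"spin":0},{"hand":0,"tx":0,"ty":0,"tz":0,"spin":0},{"hand":0,"tx":0,"ty":0,"tz":0,"spin":0}]'
python3 d.py 550.3 -257.1 66 1.597
```

```text
time: 10.18
tool_pos: [551.5, -257.8, 68.0]
tcp_rot: [3.14, 0.001, 1.597]
contact_force: [-0.7, -0.2, 0.7]
grip_width: 75.7
finger_force: 0.0
time: 10.8
tool_pos: [550.8, -257.6, 67.2]
tcp_rot: [3.141, 0.001, 1.597]
contact_force: [-1.3, -0.1, 5.6]
grip_width: 48.1
finger_force: 30.0
t 10.8 pos [ 550.8 -257.6   67.2] rot [3.141e+00 1.000e-03 1.597e+00] w 48.1 F [-1.3 -0.1  5.6]
shift now [ 0.0005 -0.0004  0.0012] shift after spin [ 0.0005 -0.0004  0.0012] spin 0.0
```

```bash
python3 -m creep '[{"hand":0,"tx":0,"ty":0,"tz":-0.025,"spin":0},{"hand":0,"tx":0,"ty":0,"tz":-0.045,"spin":0},{"hand":0,"tx":0,"ty":0,"tz":-0.045,"spin":0},{"hand":0,"tx":0,"ty":0,"tz":0,"spin":9.1},{"hand":0,"tx":0,"ty":0,"tz":0,"spin":9.1}]'
python3 -m creep '[{"hand":0,"tx":0.0424,"ty":-0.016,"tz":0,"spin":0},{"hand":0,"tx":0.0424,"ty":-0.016,"tz":0,"spin":0},{"hand":0,"tx":0.0424,"ty":-0.016,"tz":0,"spin":0},{"hand":0,"tx":0.0424,"ty":-0.016,"tz":0,"spin":0},{"hand":0,"tx":0.0424,"ty":-0.016,"tz":0,"spin":0}]'
python3 -m creep '[{"hand":0,"tx":0.0424,"ty":-0.016,"tz":0,"spin":0},{"hand":0,"tx":0.0424,"ty":-0.016,"tz":0,"spin":0},{"hand":0,"tx":0,"ty":0,"tz":0,"spin":0},{"hand":0,"tx":0,"ty":0,"tz":0,"spin":0}]'
python3 d.py 529.1 58.5 69.2 1.279
```

```text
time: 11.42
tool_pos: [550.6, -257.2, 181.8]
tcp_rot: [3.141, 0.0, 1.274]
contact_force: [0.5, -0.2, -0.3]
grip_width: 48.2
finger_force: 30.0
time: 12.05
tool_pos: [534.3, -29.7, 181.1]
tcp_rot: [-3.141, -0.0, 1.28]
contact_force: [-0.2, -0.4, -0.6]
grip_width: 48.4
finger_force: 30.0
time: 12.55
tool_pos: [528.4, 58.9, 181.2]
tcp_rot: [-3.141, 0.001, 1.28]
contact_force: [-0.2, -0.3, -0.1]
grip_width: 48.2
finger_force: 30.0
t 12.55 pos [528.4  58.9 181.2] rot [-3.141e+00  1.000e-03  1.280e+00] w 48.2 F [-0.2 -0.3 -0.1]
shift now [-1.00e-04  8.00e-04  1.12e-01] shift after spin [-1.00e-04  8.00e-04  1.12e-01] spin 0.1
```

```bash
python3 -m creep '[{"hand":0,"tx":-0.001,"ty":0.0008,"tz":0.04,"spin":0},{"hand":0,"tx":0,"ty":0,"tz":0.02,"spin":0},{"hand":0,"tx":0,"ty":0,"tz":0.01,"spin":0},{"hand":0,"tx":0,"ty":0,"tz":0.01,"spin":0},{"hand":0,"tx":0,"ty":0,"tz":0,"spin":0}]'
python3 d.py 528.8 57.5 69.2 1.279; python3 - <<'E'
from h import *
A=cap('top')['color'][170:270,175:315];B=cap('scene')['color'][150:270,230:390]
f=lambda a:cv2.resize(a,None,fx=5,fy=5,interpolation=cv2.INTER_CUBIC)
cv2.imwrite('pics/s3.png',f(B)[:,:,::-1])
E
```

```text
time: 13.18
tool_pos: [528.8, 57.6, 101.1]
tcp_rot: [-3.141, 0.0, 1.279]
contact_force: [-0.0, -0.3, -0.1]
grip_width: 48.1
finger_force: 30.0
t 13.18 pos [528.8  57.6 101.1] rot [-3.141  0.     1.279] w 48.1 F [-0.  -0.3 -0.1]
shift now [-0.0001  0.      0.0319] shift after spin [-0.0001  0.      0.0319] spin 0.0
```

View pics/s3.png

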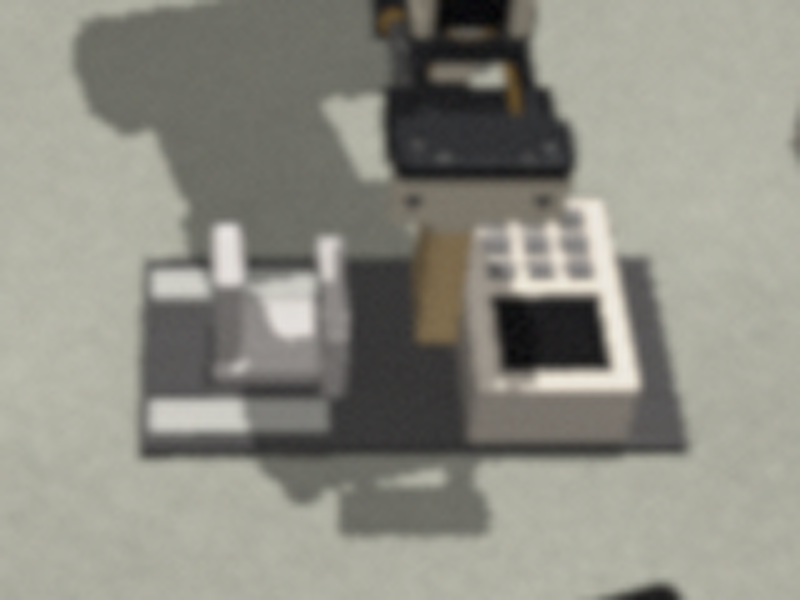

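```bash
python3 -m creep '[{"hand":0,"tx":0,"ty":0,"tz":0.018,"spin":0},{"hand":0,"tx":0,"ty":0,"tz":0.009,"spin":0},{"hand":0,"tx":0,"ty":0,"tz":0.004,"spin":0},{"hand":0,"tx":0,"ty":0,"tz":0.001,"spin":0},{"hand":0,"tx":0,"ty":0,"tz":0,"spin":0}]'
python3 d.py 528.8 57.5 69.2 1.279
```

```text
time: 13.9
tool_pos: [529.2, 58.0, 69.8]
tcp_rot: [3.141, -0.0, 1.28]
contact_force: [0.8, 0.3, -0.4]
grip_width: 48.3
finger_force: 30.0
t 13.9 pos [529.2  58.   69.8] rot [ 3.141 -0.     1.28 ] w 48.3 F [ 0.8  0.3 -0.4]
shift now [-0.0006 -0.0002  0.0006] shift after spin [-0.0006 -0.0002  0.0006] spin 0.0
```

```bash
python3 -m creep '[{"hand":0.8,"tx":0,"ty":0,"tz":0,"spin":0},{"hand":0.8,"tx":0,"ty":0,"tz":0,"spin":0},{"hand":0.8,"tx":0,"ty":0,"tz":-0.03,"spin":0},{"hand":0.8,"tx":0,"ty":0,"tz":-0.05,"spin":0},{"hand":0.8,"tx":0,"ty":0,"tz":-0.05,"spin":0}]'
python3 -m creep '[{"hand":1,"tx":-0.0568,"ty":0.0021,"tz":0,"spin":0},{"hand":1,"tx":-0.0568,"ty":0.0021,"tz":0,"spin":0},{"hand":1,"tx":-0.0568,"ty":0.0021,"tz":0,"spin":0},{"hand":1,"tx":-0.0568,"ty":0.0021,"tz":0,"spin":0},{"hand":1,"tx":-0.0568,"ty":0.0021,"tz":0,"spin":0}]'
python3 -m creep '[{"hand":1,"tx":-0.0568,"ty":0.0021,"tz":0,"spin":0},{"hand":1,"tx":0,"ty":0,"tz":0,"spin":-10.3},{"hand":1,"tx":0,"ty":0,"tz":0,"spin":-10.3},{"hand":1,"tx":0,"ty":0,"tz":0,"spin":-10.3},{"hand":1,"tx":0,"ty":0,"tz":0,"spin":0}]'
python3 d.py 443.3 -271.7 66 1.819
python3 - <<'E'
from h import *
c=cap('top'); im=c['color']; hsv=cv2.cvtColor(im,cv2.COLOR_RGB2HSV)
m=((hsv[...,2]>150)&(hsv[...,1]<100)&(hsv[...,1]>45)&(hsv[...,0]>15)&(hsv[...,0]<35))
m[:, :200]=0; m[:,280:]=0
ys,xs=np.nonzero(m); P=np.array([ray(c,p,93)[:2] for p in zip(xs,ys)],np.float32); O=np.array([529,58]);th=-.2918
ex=np.array([np.cos(th),np.sin(th)]); ey=np.array([-np.sin(th),np.cos(th)]); L=(P-O)
print(len(P),'centre',(L@ex).mean(),(L@ey).mean(),'range',(L@ex).min(),(L@ex).max(),(L@ey).min(),(L@ey).max()); v=np.linalg.eigh(np.cov(P.T))[1][:,1]; print(np.degrees(np.arctan2(v[1],v[0])))
np.save('top1.npy',c,allow_pickle=True)
E
```

```text
time: 14.52
tool_pos: [528.7, 58.0, 200.9]
tcp_rot: [-3.141, 0.0, 1.28]
contact_force: [1.1, -0.0, -1.0]
grip_width: 73.6
finger_force: 0.0
time: 15.15
tool_pos: [456.9, -218.8, 199.8]
tcp_rot: [3.141, 0.0, 1.28]
contact_force: [0.6, -0.4, -1.3]
grip_width: 91.8
finger_force: 0.0
time: 15.78
tool_pos: [443.1, -272.1, 199.5]
tcp_rot: [3.141, 0.0, 1.817]
contact_force: [-0.1, -0.5, -0.0]
grip_width: 92.2
finger_force: 0.0
t 15.78 pos [ 443.1 -272.1  199.5] rot [3.141 0.    1.817] w 92.2 F [-0.1 -0.5 -0. ]
shift now [0.0004 0.0003 0.1335] shift after spin [0.0004 0.0003 0.1335] spin -0.1
180 centre -0.06563396923786008 0.30378923473411945 range -24.557517437757554 24.523911608693332 -9.328316339945983 10.037189730874692
162.96672062508773
```

```bash
python3 -m creep '[{"hand":1,"tx":0,"ty":0,"tz":0.05,"spin":0},{"hand":1,"tx":0,"ty":0,"tz":0.05,"spin":0},{"hand":1,"tx":0,"ty":0,"tz":0.033,"spin":0},{"hand":0,"tx":0,"ty":0,"tz":0,"spin":0},{"hand":0,"tx":0,"ty":0,"tz":0,"spin":0}]'
python3 -m creep '[{"hand":0,"tx":0,"ty":0,"tz":0,"spin":0},{"hand":0,"tx":0,"ty":0,"tz":0,"spin":0},{"hand":0,"tx":0,"ty":0,"tz":0,"spin":0},{"hand":0,"tx":0,"ty":0,"tz":0,"spin":0},{"hand":0,"tx":0,"ty":0,"tz":0,"spin":0}]'
python3 d.py 443.3 -271.7 66 1.819
python3 -m creep '[{"hand":0,"tx":0,"ty":0,"tz":-0.025,"spin":0},{"hand":0,"tx":0,"ty":0,"tz":-0.045,"spin":0},{"hand":0,"tx":0,"ty":0,"tz":-0.045,"spin":0},{"hand":0,"tx":0,"ty":0,"tz":0,"spin":10.3},{"hand":0,"tx":0,"ty":0,"tz":0,"spin":10.3}]'
python3 -m creep '[{"hand":0,"tx":0,"ty":0,"tz":0,"spin":10.3},{"hand":0,"tx":0,"ty":0,"tz":0,"spin":0},{"hand":0,"tx":0,"ty":0,"tz":0,"spin":0}]'
python3 d.py 522.2 35.5 69.2 1.279
```

```text
time: 16.45
tool_pos: [444.0, -272.7, 67.8]
tcp_rot: [3.14, 0.002, 1.818]
contact_force: [0.6, 0.2, 0.2]
grip_width: 76.2
finger_force: 0.0
time: 17.08
tool_pos: [443.6, -272.5, 67.1]
tcp_rot: [3.141, 0.001, 1.819]
contact_force: [0.6, 1.1, 5.7]
grip_width: 47.9
finger_force: 30.0
t 17.07 pos [ 443.6 -272.5   67.1] rot [3.141e+00 1.000e-03 1.819e+00] w 47.9 F [0.6 1.1 5.7]
shift now [ 0.0008 -0.0001  0.0011] shift after spin [ 0.0008 -0.0001  0.0011] spin 0.0
time: 17.7
tool_pos: [443.1, -272.0, 181.7]
tcp_rot: [3.141, 0.0, 1.454]
contact_force: [0.7, -0.5, -0.4]
grip_width: 48.0
finger_force: 30.0
time: 18.08
tool_pos: [443.0, -272.0, 181.2]
tcp_rot: [-3.141, -0.0, 1.283]
contact_force: [-0.4, -0.2, 0.7]
grip_width: 48.3
finger_force: 30.0
t 18.07 pos [ 443.  -272.   181.2] rot [-3.141 -0.     1.283] w 48.3 F [-0.4 -0.2  0.7]
shift now [ 0.3173 -0.0113  0.112 ] shift after spin [ 0.3173 -0.0126  0.112 ] spin 0.2
```

```bash
python3 -m creep '[{"hand":0,"tx":0.0529,"ty":-0.0021,"tz":0,"spin":0.2},{"hand":0,"tx":0.0529,"ty":-0.0021,"tz":0,"spin":0},{"hand":0,"tx":0.0529,"ty":-0.0021,"tz":0,"spin":0},{"hand":0,"tx":0.0529,"ty":-0.0021,"tz":0,"spin":0},{"hand":0,"tx":0.0529,"ty":-0.0021,"tz":0,"spin":0}]'
python3 -m creep '[{"hand":0,"tx":0.0529,"ty":-0.0021,"tz":0,"spin":0},{"hand":0,"tx":0,"ty":0,"tz":0,"spin":0},{"hand":0,"tx":0,"ty":0,"tz":0.02,"spin":0},{"hand":0,"tx":0,"ty":0,"tz":0,"spin":0},{"hand":0,"tx":0,"ty":0,"tz":0,"spin":0}]'
python3 d.py 522.2 35.5 69.2 1.279
```

```text
time: 18.7
tool_pos: [510.0, -14.3, 181.5]
tcp_rot: [3.141, 0.0, 1.279]
contact_force: [0.6, -0.5, -0.7]
grip_width: 48.2
finger_force: 30.0
time: 19.32
tool_pos: [523.3, 34.6, 161.9]
tcp_rot: [3.141, 0.0, 1.276]
contact_force: [0.2, -0.2, -0.4]
grip_width: 48.0
finger_force: 30.0
t 19.32 pos [523.3  34.6 161.9] rot [3.141 0.    1.276] w 48.0 F [ 0.2 -0.2 -0.4]
shift now [ 0.0006 -0.0013  0.0927] shift after spin [ 0.0006 -0.0013  0.0927] spin -0.2
```

```bash
python3 -m creep '[{"hand":0,"tx":0,"ty":-0.0013,"tz":0.03,"spin":0},{"hand":0,"tx":0,"ty":0,"tz":0.02,"spin":0},{"hand":0,"tx":0,"ty":0,"tz":0.015,"spin":0},{"hand":0,"tx":0,"ty":0,"tz":0,"spin":0}]'
python3 -m creep '[{"hand":0,"tx":0,"ty":0,"tz":0.014,"spin":0},{"hand":0,"tx":0,"ty":0,"tz":0.008,"spin":0},{"hand":0,"tx":0,"ty":0,"tz":0.004,"spin":0},{"hand":0,"tx":0,"ty":0,"tz":0.001,"spin":0},{"hand":0,"tx":0,"ty":0,"tz":0,"spin":0}]'
python3 d.py 522.2 35.5 69.2 1.279
```

```text
time: 19.82
tool_pos: [521.5, 35.4, 96.0]
tcp_rot: [-3.14, 0.0, 1.276]
contact_force: [-0.5, 0.5, -0.8]
grip_width: 48.1
finger_force: 30.0
time: 20.45
tool_pos: [522.0, 35.7, 69.6]
tcp_rot: [3.141, 0.0, 1.276]
contact_force: [-0.7, -0.4, -0.4]
grip_width: 47.6
finger_force: 30.0
t 20.45 pos [522.   35.7  69.6] rot [3.141 0.    1.276] w 47.6 F [-0.7 -0.4 -0.4]
shift now [-0.0002  0.0003  0.0004] shift after spin [-0.0002  0.0003  0.0004] spin -0.2
```

```bash
python3 -m creep '[{"hand":0.8,"tx":0,"ty":0,"tz":0,"spin":0},{"hand":0.8,"tx":0,"ty":0,"tz":0,"spin":0},{"hand":0.8,"tx":0,"ty":0,"tz":-0.03,"spin":0},{"hand":0.8,"tx":0,"ty":0,"tz":-0.05,"spin":0},{"hand":0.8,"tx":0,"ty":0,"tz":-0.05,"spin":0}]'
python3 -m creep '[{"hand":0.5,"tx":-0.041,"ty":0,"tz":0,"spin":0},{"hand":0.5,"tx":-0.0405,"ty":0,"tz":0,"spin":0},{"hand":0.5,"tx":0,"ty":0,"tz":0,"spin":10},{"hand":0.5,"tx":0,"ty":0,"tz":0,"spin":10},{"hand":0.5,"tx":0,"ty":0,"tz":0,"spin":10}]'
python3 -m creep '[{"hand":0.5,"tx":0,"ty":0,"tz":0,"spin":10},{"hand":0.5,"tx":0,"ty":0,"tz":0,"spin":10},{"hand":0.5,"tx":0,"ty":0,"tz":0,"spin":10},{"hand":0.5,"tx":0,"ty":0,"tz":0,"spin":10},{"hand":0.5,"tx":0,"ty":0,"tz":0,"spin":10}]'
python3 -m creep '[{"hand":0.5,"tx":0,"ty":0,"tz":0,"spin":9.9},{"hand":0.5,"tx":0,"ty":0,"tz":0,"spin":0},{"hand":0.5,"tx":0,"ty":0,"tz":0,"spin":0}]'
python3 d.py 498.8 -42.6 62 -0.2918
python3 - <<'E'
from h import *
f=lambda a,k:cv2.resize(a,None,fx=k,fy=k,interpolation=cv2.INTER_CUBIC)
A=f(cap('top')['color'][170:270,175:315],4);B=f(cap('scene')['color'][170:270,230:390],2)
out=np.zeros((600,560,3),np.uint8);out[:400]=A;out[400:,:320]=B
cv2.imwrite('pics/s4.png',out[:,:,::-1])
E
```

```text
time: 21.08
tool_pos: [521.6, 35.7, 200.9]
tcp_rot: [-3.141, 0.0, 1.276]
contact_force: [1.0, 0.3, -0.4]
grip_width: 73.5
finger_force: 0.0
time: 21.7
tool_pos: [498.1, -42.5, 199.6]
tcp_rot: [3.141, -0.0, 0.746]
contact_force: [-0.0, -0.6, 0.6]
grip_width: 46.2
finger_force: 0.0
time: 22.32
tool_pos: [498.2, -42.2, 199.5]
tcp_rot: [3.141, -0.0, -0.126]
contact_force: [-0.9, -0.0, 0.5]
grip_width: 45.9
finger_force: 0.0
time: 22.7
tool_pos: [498.1, -42.2, 199.5]
tcp_rot: [3.142, -0.0, -0.289]
contact_force: [0.0, 0.3, 0.6]
grip_width: 45.4
finger_force: 0.0
t 22.7 pos [498.1 -42.2 199.5] rot [ 3.142 -0.    -0.289] w 45.4 F [0.  0.3 0.6]
shift now [0.0007 0.0002 0.1375] shift after spin [0.0007 0.0002 0.1375] spin 0.1
```

View pics/s4.png

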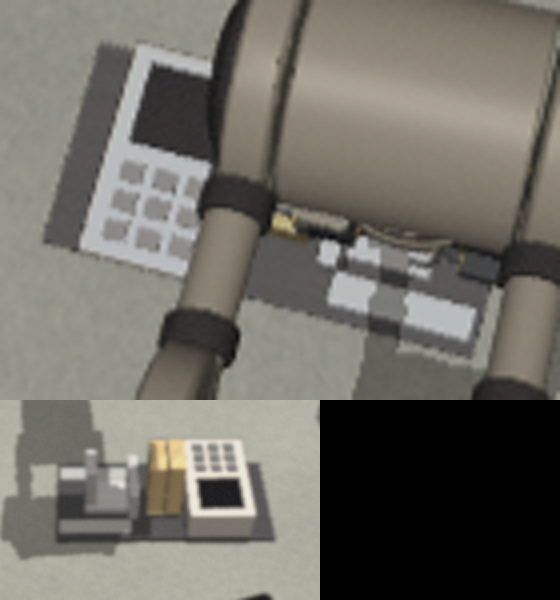

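```bash
python3 -m creep '[{"hand":0.42,"tx":0.0007,"ty":0,"tz":0.05,"spin":0},{"hand":0.42,"tx":0,"ty":0,"tz":0.04,"spin":0},{"hand":0.42,"tx":0,"ty":0,"tz":0.015,"spin":0},{"hand":0.42,"tx":0,"ty":0,"tz":0,"spin":0}]'
python3 -m creep '[{"hand":0.42,"tx":0,"ty":0,"tz":0.01,"spin":0},{"hand":0.42,"tx":0,"ty":0,"tz":0.01,"spin":0},{"hand":0.42,"tx":0,"ty":0,"tz":0.0115,"spin":0},{"hand":0.42,"tx":0,"ty":0,"tz":0,"spin":0}]'
python3 d.py 498.8 -42.6 62 -0.2918
```

```text
time: 23.3
tool_pos: [498.1, -42.3, 93.4]
tcp_rot: [3.141, 0.003, -0.292]
contact_force: [0.5, -0.2, -0.2]
grip_width: 38.5
finger_force: 0.0
time: 23.8
tool_pos: [498.1, -42.3, 61.9]
tcp_rot: [3.141, 0.002, -0.293]
contact_force: [0.1, 0.2, 0.1]
grip_width: 38.8
finger_force: 0.0
t 23.8 pos [498.1 -42.3  61.9] rot [ 3.141e+00  2.000e-03 -2.930e-01] w 38.8 F [0.1 0.2 0.1]
shift now [ 0.0007  0.0001 -0.0001] shift after spin [ 0.0007  0.0001 -0.0001] spin -0.1
```

Close on the tab.

```bash
python3 -m creep '[{"hand":0,"tx":0,"ty":0,"tz":0,"spin":0},{"hand":0,"tx":0,"ty":0,"tz":0,"spin":0},{"hand":0,"tx":0,"ty":0,"tz":0,"spin":0},{"hand":0,"tx":0,"ty":0,"tz":0,"spin":0},{"hand":0,"tx":0,"ty":0,"tz":0,"spin":0}]'
python3 -m creep '[{"hand":0,"tx":0,"ty":0,"tz":0,"spin":0},{"hand":0,"tx":0,"ty":0,"tz":0,"spin":0}]'; python3 d.py 498.8 -42.6 62 -0.2918
```

```text
time: 24.42
tool_pos: [498.9, -42.5, 63.0]
tcp_rot: [3.142, -0.0, -0.293]
contact_force: [-0.7, -0.1, -0.1]
grip_width: 0.4
finger_force: 0.0
time: 24.68
tool_pos: [498.9, -42.5, 62.9]
tcp_rot: [3.142, -0.0, -0.293]
contact_force: [0.4, 0.2, -0.2]
grip_width: 0.4
finger_force: 0.0
t 24.68 pos [498.9 -42.5  62.9] rot [ 3.142 -0.    -0.293] w 0.4 F [ 0.4  0.2 -0.2]
shift now [-0.      0.0002  0.0009] shift after spin [-0.      0.0002  0.0009] spin -0.1
```

```bash
python3 - <<'E'
from h import *
f=lambda a,k:cv2.resize(a,None,fx=k,fy=k,interpolation=cv2.INTER_CUBIC)
B=f(cap('scene')['color'][160:260,240:373],6)
cv2.imwrite('pics/s5.png',B[:,:,::-1])
E
```

```text
(no output)
```

View pics/s5.png

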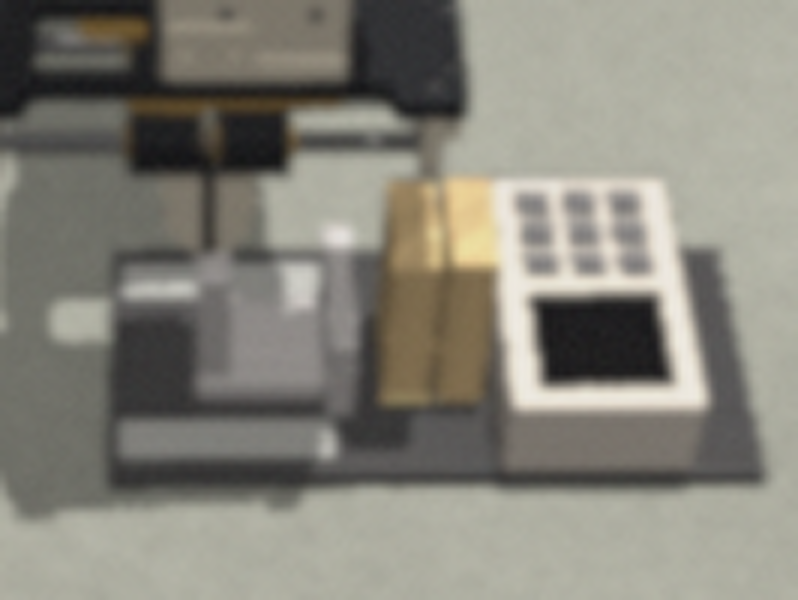

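```bash
python3 - <<'E'
from h import *
s=np.load('scene0.npy',allow_pickle=True).item(); c=np.load('top0.npy',allow_pickle=True).item()
O=np.array([529,58.]);th=-.2918;ex=np.array([np.cos(th),np.sin(th)]); ey=np.array([-np.sin(th),np.cos(th)])
pc=lambda X:((proj(s,X)-[240,160])*6).round(0)
for z in (49,63,80): print('tcp',z,pc([498.9,-42.5,z]))
for x in(-20,20):
  for y in(-98,-112): print('tab',x,y,'scene5',pc([*(O+x*ex+y*ey),80]),'top crop1',((proj(c,[*(O+x*ex+y*ey),80])-[175,170])*3).round(0))
for x in(-35,35): print('plate',x,pc([*(O+x*ex-46*ey),55]))
for x in(-25,25): print('spacer2',x,pc([*(O+x*ex-33*ey),93]))
E
```

```text
tcp 49 [204. 294.]
tcp 63 [204. 271.]
tcp 80 [204. 243.]
tab -20 -98 scene5 [221. 208.] top crop1 [304. 192.]
tab -20 -112 scene5 [187. 208.] top crop1 [321. 197.]
tab 20 -98 scene5 [221. 279.] top crop1 [318. 142.]
tab 20 -112 scene5 [187. 279.] top crop1 [335. 147.]
plate -35 [342. 223.]
plate 35 [349. 347.]
spacer2 -25 [378. 177.]
spacer2 25 [385. 266.]
```

```bash
python3 - <<'E'
from h import *
s=np.load('scene0.npy',allow_pickle=True).item()['color']; c=cap('scene')['color']
for n,a in(('before',s),('now',c)):
    print(n)
    g=cv2.cvtColor(a,cv2.COLOR_RGB2GRAY)[186:226,262:302]
    for i in range(0,40): print(186+i,' '.join('%3d'%v for v in g[i,:24]))
o=get_obs();print(np.round(o['joint_positions'],3))
E
```

```text
before
186 173 175 173 173 171 173 172 173 173 174 175 175 177 174 176 173 174 175 172 171 174 174 173 173
187 173 172 173 173 172 171 173 172 174 173 174 175 176 176 175 175 175 174 172 172 172 171 172 172
188 176 176 173 172 171 173 172 175 173 175 175 174 172 174 176 175 174 171 172 172 172 172 172 170
189 176 175 174 171 171 172 173 174 175 173 173 172 173 173 174 173 173 172 173 171 171 172 170 171
190 175 176 175 174 174 173 172 174 174 173 172 171 170 172 171 171 171 171 169 170 171 171 172 172
191 173 175 176 176 175 173 171 172 172 173 173 172 171 172 173 171 170 169 167 171 172 171 173 174
192 173 173 174 175 174 173 171 172 171 174 173 172 174 173 172 171 169 170 170 172 174 174 174 175
193 175 175 174 174 176 174 173 172 172 172 174 174 175 174 174 172 172 167 169 171 173 175 175 175
194 175 175 176 174 174 175 173 171 172 174 178 184 190 190 188 180 173 171 169 170 173 175 175 175
195 173 174 174 174 174 173 174 173 174 176 185 200 212 216 211 199 181 172 169 171 173 172 173 175
196 172 171 173 173 174 175 176 177 175 178 188 211 222 224 222 206 185 174 170 171 172 172 1
[... 6254 characters left out ...]
  76  93 103 103 104 110 125 136 141 141 141 141 142 141
220  55  55  56  55  57  55  56  56  55  61  77  94 101 103 104 109 123 134 138 139 140 140 138 138
221  55  54  52  55  54  54  55  54  56  62  78  96 103 107 108 113 125 134 138 140 139 137 139 140
222  54  54  56  55  55  55  56  53  54  62  83 105 114 117 117 122 131 137 139 139 137 140 140 140
223  55  55  55  55  55  54  55  54  56  67  89 113 125 126 127 128 132 134 134 136 135 136 137 137
224  56  55  55  54  55  50  55  55  54  67  88 110 120 123 122 121 123 124 126 125 123 123 125 124
225  55  55  55  56  56  56  55  53  55  63  81  98 107 109 108 108 110 107 108 108 107 110 107 109
[-0.238  0.464  1.778 -0.     0.9    1.626]
```

```bash
python3 - <<'E'
from h import *
s=np.load('scene0.npy',allow_pickle=True).item()
O=np.array([529,58.]);th=-.2918;ex=np.array([np.cos(th),np.sin(th)]); ey=np.array([-np.sin(th),np.cos(th)])
for z in(40,73): print(z,[((proj(s,[*(O+25*ex+y*ey),z])-[230,150])*5).round(0).tolist() for y in(-10.5,9.5)])
for z in(49,60,70,80,90): print(z,[proj(s,[*(O+9.5*ex+y*ey),z]).round(1).tolist() for y in(-124,-105,-86)])
E
python3 -m creep '[{"hand":0,"tx":0,"ty":0,"tz":0.002,"spin":0},{"hand":0,"tx":0,"ty":0,"tz":0,"spin":0}]'
python3 -m creep '[{"hand":0,"tx":0,"ty":0,"tz":0.002,"spin":0},{"hand":0,"tx":0,"ty":0,"tz":0,"spin":0}]'
```

```text
40 [[410.0, 344.0], [450.0, 344.0]]
73 [[415.0, 299.0], [456.0, 299.0]]
49 [[266.4, 211.8], [274.0, 211.8], [281.6, 211.7]]
60 [[266.3, 208.8], [274.0, 208.8], [281.7, 208.8]]
70 [[266.3, 206.1], [274.0, 206.1], [281.7, 206.1]]
80 [[266.2, 203.3], [274.0, 203.3], [281.8, 203.3]]
90 [[266.1, 200.5], [274.0, 200.5], [281.8, 200.5]]
time: 25.02
tool_pos: [498.7, -42.4, 60.7]
tcp_rot: [3.141, 0.0, -0.293]
contact_force: [0.7, 0.3, -0.8]
grip_width: 0.7
finger_force: 0.0
time: 25.28
tool_pos: [498.7, -42.5, 58.7]
tcp_rot: [3.141, 0.0, -0.293]
contact_force: [-0.0, 0.3, -0.6]
grip_width: 0.0
finger_force: 0.0
```

```bash
python3 -m creep '[{"hand":0.42,"tx":0,"ty":0,"tz":0,"spin":0},{"hand":0.42,"tx":0,"ty":0,"tz":0,"spin":0},{"hand":0.42,"tx":0,"ty":0,"tz":0,"spin":0},{"hand":0.42,"tx":0,"ty":0,"tz":0,"spin":0}]'
python3 - <<'E'
from h import *
B=cap('scene')['color'][165:235,248:318]
B=cv2.convertScaleAbs(B,alpha=1.5,beta=10)
cv2.imwrite('pics/s6.png',cv2.resize(B,None,fx=8.5,fy=8.5,interpolation=cv2.INTER_CUBIC)[:,:,::-1])
E
```

```text
time: 25.78
tool_pos: [498.8, -42.5, 58.9]
tcp_rot: [3.142, -0.0, -0.293]
contact_force: [0.5, 1.0, 0.7]
grip_width: 35.7
finger_force: 0.0
```

View pics/s6.png

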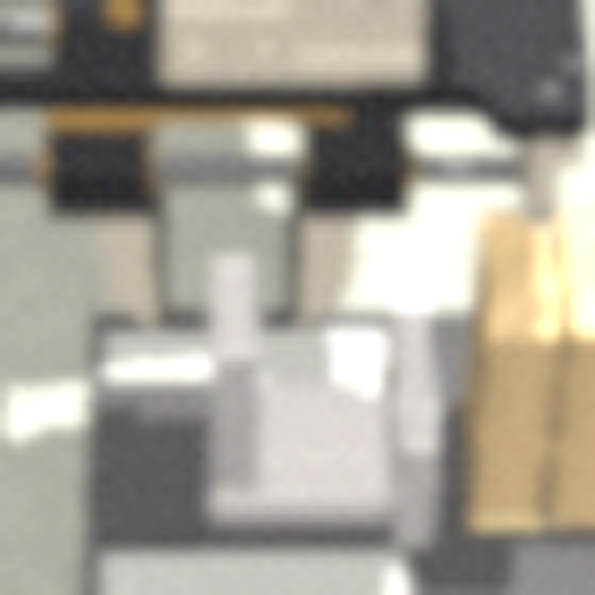

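The tab (top at about 235,250–360) lies between the open fingers, but the tips end at about row 320, roughly level with the tab's top (z≈80). They sit higher than the reading implies, so I'll lower in small steps and feel for contact.

```bash
python3 -m creep '[{"hand":0.42,"tx":0,"ty":0,"tz":0.004,"spin":0},{"hand":0.42,"tx":0,"ty":0,"tz":0.004,"spin":0},{"hand":0.42,"tx":0,"ty":0,"tz":0.004,"spin":0},{"hand":0.42,"tx":0,"ty":0,"tz":0,"spin":0}]'
python3 -m creep '[{"hand":0,"tx":0,"ty":0,"tz":0,"spin":0},{"hand":0,"tx":0,"ty":0,"tz":0,"spin":0},{"hand":0,"tx":0,"ty":0,"tz":0,"spin":0},{"hand":0,"tx":0,"ty":0,"tz":0,"spin":0},{"hand":0,"tx":0,"ty":0,"tz":0,"spin":0}]'
python3 - <<'E'
from h import *
c=cap('scene'); g=cv2.cvtColor(c['color'],cv2.COLOR_RGB2GRAY)
for r in range(188,214,1): print(r,g[r,262:290])
E
```

```text
time: 26.32
tool_pos: [498.5, -42.4, 46.4]
tcp_rot: [3.141, 0.001, -0.293]
contact_force: [-0.3, -0.3, 0.0]
grip_width: 38.4
finger_force: 0.0
time: 26.95
tool_pos: [499.4, -40.8, 47.0]
tcp_rot: [-3.139, -0.001, -0.293]
contact_force: [3.3, 8.9, -0.4]
grip_width: 13.9
finger_force: 30.0
188 [33 33 33 32 34 31 32 33 41 54 66 70 71 68 69 74 75 67 46 33 31 29 31 32
 31 31 30 32]
189 [26 29 29 29 27 29 26 28 37 52 66 70 71 72 70 70 72 65 46 27 27 22 28 28
 25 25 25 28]
190 [26 24 24 26 24 25 22 24 35 50 71 83 88 88 83 79 70 57 39 23 24 23 22 26
 22 25 23 25]
191 [ 18  24  23  25  23  25  27  25  29  49  78  96 101 102  99  90  75  52
  32  24  23  24  22  22  21  23  25  26]
192 [ 26  28  29  30  27  27  27  30  29  50  79  99 106 108 105  96  74  51
  34  30  30  30  31  31  35  36  38  41]
193 [ 49  51  55  56  55  52  53  53  51  56  78 101 108 111 105  95  76  57
  54  53  58  63  64  69  82  91  93  93]
194 [ 81  83  88  92  89  89  88  88  84  73  84 106 117 120 116 102  82  74
  83  90  94  98 102 111 130 142 148 148]
195 [100 103 107 111 109 110 111 110 104  89  92 115 131 136 13
[... 1497 characters left out ...]
156 155 165 170 171 170 166 162 149 126 115 111 111 113 116 125
 126 127 127 126 126 125 134 157 182 197]
209 [144 147 142 145 150 151 153 151 153 150 137 122 113 109 108 111 120 128
 128 128 128 129 128 127 133 151 177 194]
210 [113 114 112 112 113 115 115 114 113 114 113 113 110 109 107 111 123 132
 133 133 133 132 135 133 135 146 171 188]
211 [ 87  86  85  87  88  87  89  89  92  93  99 103 108 107 108 112 124 134
 136 139 136 138 137 138 136 142 155 166]
212 [ 70  67  70  71  73  71  76  82  86  88  95 101 107 107 108 110 122 135
 138 139 139 139 138 139 137 140 143 143]
213 [ 58  58  59  60  60  59  66  73  80  84  90 100 104 106 107 112 125 136
 139 140 138 139 140 140 138 140 139 139]
```

```bash
python3 -m creep '[{"hand":0,"tx":0,"ty":-0.005,"tz":0,"spin":0},{"hand":0,"tx":0,"ty":-0.005,"tz":0,"spin":0},{"hand":0,"tx":0,"ty":0,"tz":0,"spin":0}]'
python3 -m creep '[{"hand":0,"tx":0,"ty":-0.004,"tz":0,"spin":0},{"hand":0,"tx":0,"ty":0,"tz":0,"spin":0}]'
python3 -m creep '[{"hand":0,"tx":0,"ty":-0.002,"tz":0,"spin":0},{"hand":0,"tx":0,"ty":0,"tz":0,"spin":0}]'
```

```text
time: 27.38
tool_pos: [501.8, -32.8, 47.0]
tcp_rot: [3.141, -0.0, -0.292]
contact_force: [-1.0, -0.8, 1.9]
grip_width: 13.4
finger_force: 30.0
time: 27.62
tool_pos: [502.9, -28.9, 47.0]
tcp_rot: [3.142, -0.0, -0.293]
contact_force: [-1.1, -2.1, 3.1]
grip_width: 13.8
finger_force: 30.0
time: 27.88
tool_pos: [503.5, -27.1, 47.0]
tcp_rot: [3.142, -0.0, -0.293]
contact_force: [-2.1, -1.0, 4.1]
grip_width: 13.5
finger_force: 30.0
```

```bash
python3 -m creep '[{"hand":0,"tx":0,"ty":-0.002,"tz":0,"spin":0},{"hand":0,"tx":0,"ty":0,"tz":0,"spin":0}]'
python3 -m creep '[{"hand":0,"tx":0,"ty":-0.002,"tz":0,"spin":0},{"hand":0,"tx":0,"ty":0,"tz":0,"spin":0}]'
python3 -m creep '[{"hand":0,"tx":0,"ty":-0.002,"tz":0,"spin":0},{"hand":0,"tx":0,"ty":0,"tz":0,"spin":0}]'
python3 d.py 500 0 47
```

```text
time: 28.12
tool_pos: [504.0, -25.1, 47.0]
tcp_rot: [3.142, -0.0, -0.293]
contact_force: [-2.2, -1.8, 4.1]
grip_width: 13.3
finger_force: 30.0
time: 28.38
tool_pos: [504.6, -23.2, 47.0]
tcp_rot: [3.142, 0.0, -0.293]
contact_force: [-3.4, -1.5, 5.5]
grip_width: 13.6
finger_force: 30.0
time: 28.62
tool_pos: [505.1, -21.6, 47.0]
tcp_rot: [3.141, 0.0, -0.293]
contact_force: [-2.6, -3.0, 5.7]
grip_width: 13.3
finger_force: 30.0
t 28.62 pos [505.1 -21.6  47. ] rot [ 3.141  0.    -0.293] w 13.3 F [-2.6 -3.   5.7]
shift now [-0.0111 -0.0192  0.    ] shift after spin [-0.0111 -0.0192  0.    ] spin -0.0
```

```bash
python3 -m creep '[{"hand":0,"tx":0,"ty":-0.001,"tz":0,"spin":0},{"hand":0,"tx":0,"ty":0,"tz":0,"spin":0}]'
python3 -m creep '[{"hand":0,"tx":0,"ty":-0.001,"tz":0,"spin":0},{"hand":0,"tx":0,"ty":0,"tz":0,"spin":0}]'
python3 -m creep '[{"hand":0,"tx":0,"ty":-0.001,"tz":0,"spin":0},{"hand":0,"tx":0,"ty":0,"tz":0,"spin":0}]'
python3 d.py 500 0 47
python3 - <<'E'
from h import *
c=cap('scene'); im=c['color']; hsv=cv2.cvtColor(im,cv2.COLOR_RGB2HSV)
np.set_printoptions(linewidth=200)
for r in (200,206,212,218,222): print(r,list(zip(range(290,324),hsv[r,290:324,1].tolist(),hsv[r,290:324,2].tolist())))
E
```

```text
time: 28.88
tool_pos: [505.1, -21.6, 47.0]
tcp_rot: [3.14, 0.0, -0.292]
contact_force: [-4.2, -7.8, 6.1]
grip_width: 14.0
finger_force: 30.0
time: 29.12
tool_pos: [505.1, -21.6, 47.0]
tcp_rot: [3.138, 0.0, -0.292]
contact_force: [-5.6, -11.5, 6.8]
grip_width: 13.8
finger_force: 30.0
time: 29.38
tool_pos: [505.1, -21.6, 47.0]
tcp_rot: [3.137, 0.001, -0.292]
contact_force: [-7.7, -17.6, 7.0]
grip_width: 13.9
finger_force: 30.0
t 29.38 pos [505.1 -21.6  47. ] rot [ 3.137e+00  1.000e-03 -2.920e-01] w 13.9 F [ -7.7 -17.6   7. ]
shift now [-0.011  -0.0192  0.    ] shift after spin [-0.011  -0.0192  0.    ] spin -0.0
200 [(290, 39, 124), (291, 41, 125), (292, 36, 127), (293, 29, 140), (294, 21, 155), (295, 22, 165), (296, 18, 169), (297, 20, 170), (298, 18, 167), (299, 18, 167), (300, 17, 167), (301, 12, 184), (302, 12, 207), (303, 12, 213), (304, 14, 212), (305, 12, 189), (306, 19, 150), (307, 58, 115), (308, 95, 123), (309, 98, 146), (310, 99, 155), (311, 96, 159), (312, 97, 161), (313, 97, 161), (314, 97, 160), (315, 96, 162), (316, 96, 162), (317, 95, 159), (318, 96, 159), (319, 98, 159
[... 1547 characters left out ...]
95, 118), (315, 97, 118), (316, 94, 122), (317, 97, 123), (318, 98, 125), (319, 96, 125), (320, 95, 126), (321, 95, 121), (322, 78, 118), (323, 43, 135)]
222 [(290, 12, 143), (291, 11, 142), (292, 12, 143), (293, 12, 143), (294, 12, 144), (295, 11, 143), (296, 11, 143), (297, 12, 143), (298, 11, 144), (299, 11, 142), (300, 13, 139), (301, 8, 126), (302, 9, 115), (303, 11, 112), (304, 9, 112), (305, 16, 111), (306, 27, 113), (307, 56, 118), (308, 83, 123), (309, 93, 124), (310, 98, 125), (311, 98, 125), (312, 97, 124), (313, 94, 122), (314, 96, 117), (315, 97, 118), (316, 100, 122), (317, 94, 125), (318, 96, 127), (319, 98, 127), (320, 95, 126), (321, 89, 121), (322, 72, 113), (323, 38, 122)]
```

```bash
python3 -m creep '[{"hand":0,"tx":0,"ty":-0.0005,"tz":0,"spin":0},{"hand":0,"tx":0,"ty":0,"tz":0,"spin":0},{"hand":0,"tx":0,"ty":0,"tz":0,"spin":0},{"hand":0,"tx":0,"ty":0,"tz":0,"spin":0},{"hand":0,"tx":0,"ty":0,"tz":0,"spin":0}]'
python3 -m creep '[{"hand":0,"tx":0,"ty":0,"tz":0,"spin":0},{"hand":0,"tx":0,"ty":0,"tz":0,"spin":0},{"hand":0,"tx":0,"ty":0,"tz":0,"spin":0},{"hand":0,"tx":0,"ty":0,"tz":0,"spin":0}]'
```

```text
time: 30.05
tool_pos: [505.1, -21.6, 47.0]
tcp_rot: [3.136, 0.001, -0.292]
contact_force: [-7.2, -19.8, 7.2]
grip_width: 13.8
finger_force: 30.0
time: 30.55
tool_pos: [505.0, -21.5, 47.0]
tcp_rot: [3.136, 0.001, -0.292]
contact_force: [-8.3, -19.0, 7.6]
grip_width: 13.5
finger_force: 30.0
```

Push steady at about 20 N; handing in.

```bash
python3 -c "
from plant import close_job
print(close_job())"
```

```text
the job is handed in; nothing more can be done
None
```

The job is handed in at about 30.6 s: the bottle stands upright in the basket, two spacers stand side by side in the gap against the station, the two spares were left on the cork board, and the fingers hold the jaw tab, pressing the stack at about 20 N after about 20 of its 30 mm travel; they missed the tab on the first close and I re-gripped about 16 mm lower.

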